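# Draw the grill rack out with the rack hook

### The job

The rack hook is kept under the open-front grill with its hooked end sticking out. Draw it out, turn it round and take it by its wooden handle, hook the rack's wire pull loop and gently draw the rack out as far as it goes with the dish still standing on it, then lay the hook down flat on the worktop. Do not touch the rack or the dish with the gripper, and leave the tin, the salt shaker and the spice jar alone.

Things in the scene. Friction and masses are not known exactly. Their poses are not given: they have to be found in the camera images.
- grill: fixed steel open-front toasting grill, 210 deep (x) x 360 wide (y) x 202 high; origin mid footprint at worktop height, -x out of its mouth (front face x=-105). Feet at (+-85,+-155), radius 14, leave a 35 gap under it. Mouth: y -111 to 165, z 53 to 182. Right of it (y < -111) two knobs stand 18 proud of the front
- rack (a joint): how far the wire rack has been drawn out of the grill along the grill's -x, in m: 0 fully in, 0.11 at its stop. It slides stiffly (about 2 N) and stays where it is left
- rack_loop (a point): middle of the front bar of the rack's wire pull loop, axes as the grill's. Flat U loop, 110 wide (y), wire 6 thick, centre 105 above the worktop; rack fully in: bar 30 behind the grill's front face. Behind the bar an open window 26 deep (x), 98 wide. Rack deck, 258 wide, lies 32 to 155 behind the bar, top 4 above the wire's centre
- rack_hook: 200 long, 130 g; x axis along it, +x to the hooked end; origin on the underside at mid length. Wooden handle x -100 to 8, 26 wide, z 0 to 20, flat below; flat steel bar on to x=100, 11 wide, z 13 to 18; end bent down: tip x 94 to 100, down to z=0 (hooks 13 deep). Starts lying flat under the grill, tip towards the robot, 130 to 142 out of the front face
- hook_tip (a point): foot of the bent-down tip of the rack hook (x = 97, z = 0 of the hook)
- handle_end (a point): end of the wooden handle, underside (x = -100, z = 0 of the hook)
- dish: round blue ceramic baking dish, 88 across at the rim, 40 high, 220 g, standing loose on the rack. Origin at the middle of its underside, z up
- tin_tuna: flat tin, 86 across, 40 high, to be left alone; origin at the middle of its underside
- salt_shaker: salt shaker with grey top, 44 across, 90 high, to be left alone; origin at the middle of its underside
- spice_a: spice jar with yellow cap, 42 across, 96 high, to be left alone; origin at the middle of its underside

How it is judged (in metres and radians):
On the way, in this order (a step that is already met when the one before it is completed fails the run):
1. the rack hook has been drawn right out from under the grill (x of handle_end in the frame of grill below -0.115 m), for 0.1 s.
2. the rack hook, held by its handle, its tip behind the pull loop's bar and its handle in front of it, is pulling the rack, which is well on its way out (contact force between rack_hook and rack above 0.3 N and value of joint rack above 0.04 m and x of hook_tip in the frame of rack_loop above -0.004 m and x of handle_end in the frame of rack_loop below -0.12 m and distance between the grasp point and handle_end below 0.12 m), for 0.1 s.
At the end, for the whole second after the job is handed in: The rack is drawn out to within 10 mm of its stop (joint over 0.10), the dish stands upright on the rack deck, and the rack hook lies at rest on the worktop, both ends less than 30 mm up (value of joint rack above 0.1 m and height (world z) of each of hook_tip, handle_end below 0.03 m and linear speed of each of rack_hook, dish below 0.02 m/s and height (world z) of dish above 0.1 m and angle between dish's own z axis and vertical below 0.15 rad and x of dish in the frame of rack_loop above 0.03 m); the robot touches nothing.
It fails at once if the gripper or arm touches the rack (contact force between any of the fingers, the arm and rack above 1 N).
It fails at once if the gripper or arm touches the dish (contact force between any of the fingers, the arm and dish above 0.5 N).
It fails at once if the dish tips (angle between dish's own z axis and vertical above 0.35 rad).
It fails at once if the dish is jerked or knocked about (faster than 0.4 m/s) (linear speed of dish above 0.4 m/s).
It fails at once if the tin, the salt shaker or the spice jar is moved more than 30 mm (distance of any of tin_tuna, salt_shaker, spice_a from where it was at the start of the episode above 0.03 m).
It also fails if it takes over 67 s, if anything falls off the work surface, if the arm or the gripper's body presses on something with over 40 N, if the wrist force passes 120 N, or if a joint passes its speed limit or range.

### The arm

A 6-joint arm with a two-finger parallel gripper is mounted at the origin on a cart in front of the work surface, level with it; the furniture and walls round the work are solid. World frame = base frame: x ahead of the robot, y to its left, z up, the work surface at z = 0. Lengths are in mm, angles in rad, forces in N, time in s.
With the tool pointing down it reaches from about 325 to 775 mm from the base axis. Payload 5.5 kg.
Tool frame: the origin (TCP) lies midway between the tips of the shut fingers; the grasp point (between the pads) lies 19 mm behind it (r.pinch_z is the distance from the TCP to the grasp point, in mm); z points along the fingers, y is the line along which they close (so a half turn about z gives the same grasp; the last joint's range is limited). The gripper opens to 85 mm and grips with 20 to 120 N. Pads are 22 mm wide; open, the fingers measure 114 mm over their backs; the gripper's body (76 mm by 85 mm) begins 54 mm behind the grasp point. The pads swing forward as they close: fully open they stand 13 mm farther back than shut.
Start: joints at [1.082, 0.091, 1.231, -0, 1.82, -0.057], TCP at [251.11, 544.941, 231.275] pointing down, gripper open.
Joint ranges: [-2.87, 2.87], [-0.86, 2.18], [0.17, 2.46], [-1.51, 4.65], [0.06, 2.69], [-2.65, 2.65]. Speed limits (rad/s): [2.57, 2.57, 3.01, 3.14, 3.14, 3.14].

### API

Orientations are given as a rotation vector (axis times angle).
In Python, from station import r, read_camera, get_calibration gives the robot as it stands. The module is installed in compiled form; this text tells all that it offers.
- The arm moves only by the tool drive_tool, never from a script. Its argument "deltas" is one flat list of numbers, 5 for each row, row after row: the finger opening in mm, from 0 to 85.4, then the shift along the tool's x, y, z in units of 50 mm (1.0 is 50 mm), then the turn about the tool's z in units of 8 degrees (1.0 is 8 degrees). In form: [jaw, tx, ty, tz, twist, jaw, tx, ty, tz, twist, ...]. A call has 1 to 12 rows; each row is the pose to reach, as a shift and turn from the pose commanded when the call began, along the tool's axes at that moment; what a row does not reach only later rows make up. A row lasts 1/10 s, in which the tool goes at most 50 mm and 8.59 degrees, less where a joint would pass 70% of its speed; a pose out of reach is approached as far as the arm can. A call with a gripper value outside its range is refused whole. The fingers move at their own pace and stop on an object; the grip force is fixed at half the most. Time passes only in rows, so rows that repeat a pose let the fingers close. It gives the time, the measured TCP pose, the force, the opening and the grip force at its end, in the units of the state.
- r.sense(): the state, without advancing time (a new reading comes with each control period).
- read_camera(name): name is "side" or "top"; returns (picture, depth): 420x560x3 uint8, red, green, blue; 420x560 float32, mm along the optical axis (not along the pixel's ray), 0 where there is no reading.
- get_calibration(name): a dict with "fx", "fy", "cx", "cy" (pixels), "dist" ([k1, k2, p1, p2, k3] as OpenCV has them; the pictures are not rectified), "origin" and "rotation" of the camera in the world. Camera axes: x right, y down, z forward; pixel columns grow to the right and rows downward; lengths in mm; the calibration is good to about 2 mm. A picture is of the moment at which its call begins. get_calibration takes no time and is no camera call.
- r.close_job(): hands the job in; it is judged then, once.
The state is a dict: "t": time; "q": joint angles; "dq": joint speeds; "tau": joint torques, N m; "eef_pos": TCP position; "tool_rot": TCP orientation; "wrist_force": force on the tool from outside, world axes, zero at the start; "torque": the same for the moment, N m; "gripper_width": finger opening in mm; "grasp_force": force on a finger pad.
Only numpy, scipy, OpenCV 4.12 (cv2) and the standard library are available. Lean on these libraries where they do the work, as an engineer would, in place of code of your own. Each camera call takes 0.05 s, during which the arm holds its last target. There are 200 camera calls.

## Working session

There is one attempt and no reset: what is moved stays moved. The work goes in short steps, Python scripts to look and compute and a tool call to move; the robot and the scene stay as the last step left them, time stands still between calls to the robot, and variables do not carry over. Pictures are saved under pics/ and viewed, at most 10 in all, crops included, and the job is handed in when it is done.

Besides the shell and the picture viewer there is one more tool, called as name(argument=value, ...), one argument or row to a line, values as JSON. drive_tool: Moves the arm, as the interface text tells. Its arguments: {"type":"object","properties":{"deltas":{"type":"array","items":{"type":"number"}}},"required":["deltas"]}

```bash
mkdir -p pics; cat > h.py <<'E'
import numpy as np, cv2
from station import r, read_camera, get_calibration
from scipy.spatial.transform import Rotation as R
def cam(n):
    im,d=read_camera(n); np.savez('%s.npz'%n,im=im,d=d); return im,d
def cloud(n,d):
    c=get_calibration(n); K=np.array([[c['fx'],0,c['cx']],[0,c['fy'],c['cy']],[0,0,1.]])
    v,u=np.mgrid[:420,:560]; p=np.stack([u,v],-1).reshape(-1,1,2).astype(float)
    n_=cv2.undistortPoints(p,K,np.array(c['dist'],float)).reshape(420,560,2)
    P=np.dstack([n_*d[...,None],d])@np.array(c['rotation']).T+np.array(c['origin'])
    P[d==0]=np.nan; return P
E
python3 - <<'E'
from h import *
for n in('side','top'):
    im,d=cam(n); cv2.imwrite('pics/%s0.png'%n,im[...,::-1]); c=get_calibration(n); print(n,c['origin'],c['rotation'],c['fx'])
s=r.sense();print(s['eef_pos'],s['tool_rot'],R.from_rotvec(s['tool_rot']).as_matrix().round(3),s['t'])
E
```

```text
side [ 424.52290137 1024.45120067  874.72667825] [-0.17390319  2.74352622 -1.39674841] 442.54601161269323
top [ 227.73618452   75.06139404 1297.42550827] [-1.816602    2.31890037 -0.32120336] 509.84003320191414
[250.99119484 544.7112653  230.26480399] [-6.72939313e-01 -3.06820130e+00  2.61059646e-03] [[-0.908  0.419 -0.001]
 [ 0.419  0.908 -0.002]
 [ 0.    -0.002 -1.   ]] 0.1
```

View pics/side0.png

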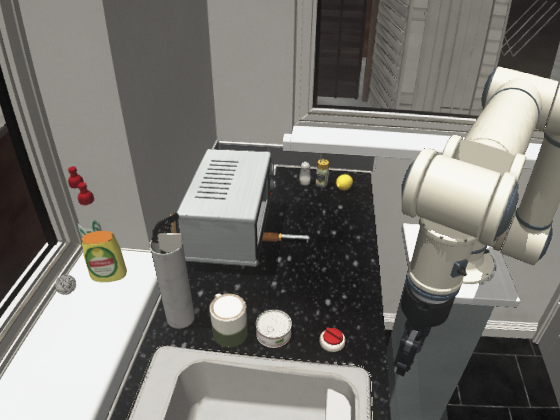

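View pics/top0.png

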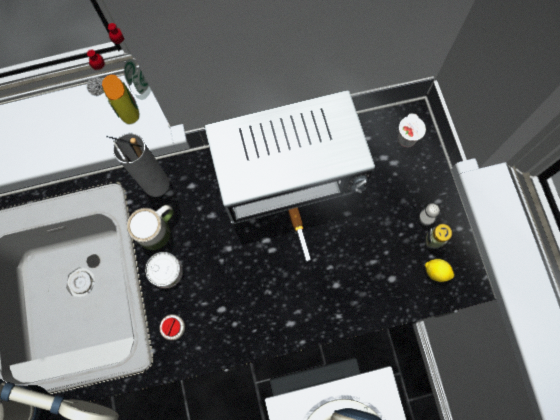

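The side view shows the grill at about (225,205) and the hook at (265-308,237). The top view shows the grill roof corners near (207,123), (350,92), (372,165) and (225,207), and the hook from (294,208) to (308,260). The tin is at (163,270), the shaker at (429,214) and the jar at (438,235).

```bash
sed -i "s/np.array(c\['rotation'\])/R.from_rotvec(c['rotation']).as_matrix()/" h.py
python3 - <<'E'
from h import *
z=np.load('top.npz');P=cloud('top',z['d']);S=np.load('side.npz');Q=cloud('side',S['d'])
def roof(P):
    m=(abs(P[...,2]-202)<6)&(P[...,0]>250)
    m=m.astype(np.uint8);n,l,st,_=cv2.connectedComponentsWithStats(m);k=1+st[1:,4].argmax()
    p=P[l==k][:,:2].astype(np.float32);return cv2.minAreaRect(p),cv2.boxPoints(cv2.minAreaRect(p)).round(0).tolist(),np.median(P[l==k][:,2])
for A in(P,Q):print(roof(A))
# hook: height 8..25 in front
for nm,A,im in(('top',P,z['im']),('side',Q,S['im'])):
    for u,v in ([(294,215),(299,230),(303,243),(307,257),(163,270),(429,212),(438,233),(150,340),(300,300)] if nm=='top' else [(268,237),(285,237),(305,237),(273,325),(305,170),(322,165)]): print(nm,u,v,A[v,u].round(1),im[v,u])
E
python3 - <<'E'
from h import *
z=np.load('top.npz');S=np.load('side.npz')
a=cv2.resize(z['im'][150:280,200:390],None,fx=4,fy=4,interpolation=cv2.INTER_CUBIC)[:,:,::-1]
cv2.imwrite('pics/crop1.png',a)
E
```

```text
(((691.0140991210938, -33.13182067871094), (212.04296875, 360.4846496582031), 1.265949010848999), [[581.0, 145.0], [589.0, -216.0], [801.0, -211.0], [793.0, 149.0]], np.float64(201.05867986279532))
(((692.4708251953125, -30.608016967773438), (207.7775115966797, 362.05322265625), 1.1692754030227661), [[585.0, 148.0], [592.0, -214.0], [800.0, -209.0], [793.0, 153.0]], np.float64(201.42099922954435))
top 294 215 [572.8 -18.2  21.8] [135  89  38]
top 299 230 [531.6 -21.2  18.2] [241 243 244]
top 303 243 [495.2 -22.6  21.3] [241 243 245]
top 307 257 [458.8 -24.   14.3] [243 245 246]
top 163 270 [508.8 336.8  35.9] [243 245 247]
top 429 212 [ 482.4 -341.    85.5] [161 163 157]
top 438 233 [ 424.6 -343.    93.8] [216 187  69]
top 150 340 [ 3.502e+02  4.082e+02 -4.000e-01] [116 117 107]
top 300 300 [358.9  19.3  -3.2] [23 25 32]
side 268 237 [573.9  -6.2  19.9] [115  76  47]
side 285 237 [522.9 -16.2  16.9] [121 123 121]
side 305 237 [462.2 -21.2  19.1] [205 208 204]
side 273 325 [513.6 342.7  37.6] [235 233 226]
side 305 170 [ 486.2 -337.2   67.4] [99 98 93]
side 322 165 [ 427.2 -332.4   95.2] [127  99  50]
```

View pics/crop1.png

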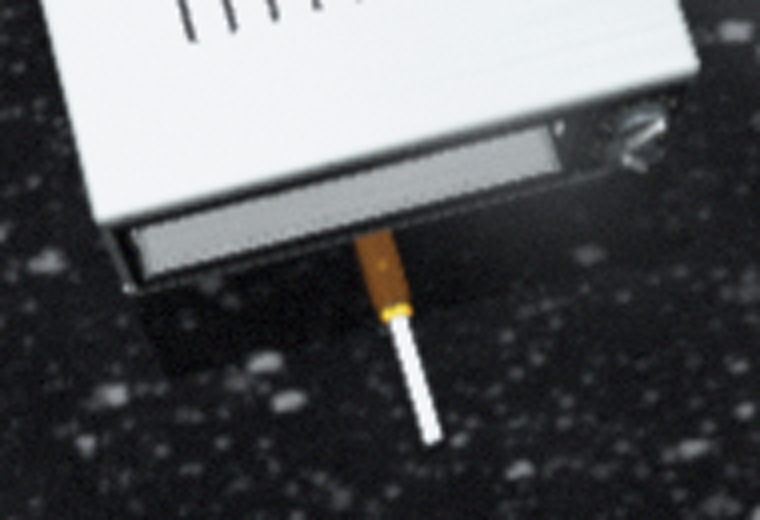

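```bash
cat >> h.py <<'E'
def hook(P,box):
    x0,x1,y0,y1,z0,z1=box
    with np.errstate(invalid='ignore'):
        m=(P[...,0]>x0)&(P[...,0]<x1)&(P[...,1]>y0)&(P[...,1]<y1)&(P[...,2]>z0)&(P[...,2]<z1)
    n,l,st,_=cv2.connectedComponentsWithStats(m.astype(np.uint8)); k=1+st[1:,4].argmax()
    p=P[l==k]; c=p[:,:2].mean(0); u=np.linalg.svd(p[:,:2]-c,full_matrices=False)[2][0]; u*=np.sign(u[0]); s=(p[:,:2]-c)@u
    return dict(n=len(p),yaw=np.degrees(np.arctan2(u[1],u[0])),lo=c+u*np.percentile(s,.5),hi=c+u*np.percentile(s,99.5),z=np.median(p[:,2]))
E
python3 - <<'E'
from h import *
for n in('top','side'):
    A=cloud(n,np.load(n+'.npz')['d']); print(n,hook(A,(430,580,-60,20,9,40)), hook(A,(430,540,-60,20,9,40)))
s=r.sense();print(s['q'],s['t'])
E
```

```text
top {'n': 309, 'yaw': np.float64(2.3478711902734024), 'lo': array([449.81534599, -24.66522577]), 'hi': array([579.28927778, -19.35666057]), 'z': np.float64(17.638399754287775)} {'n': 161, 'yaw': np.float64(2.5303254565287845), 'lo': array([449.62308423, -24.75330793]), 'hi': array([539.94876156, -20.76170395]), 'z': np.float64(17.36049366596444)}
side {'n': 188, 'yaw': np.float64(4.184042667487681), 'lo': array([453.08590618, -23.79983414]), 'hi': array([578.5736583 , -14.61972676]), 'z': np.float64(16.979953225158567)} {'n': 98, 'yaw': np.float64(1.5127484049119695), 'lo': array([452.86546574, -22.26708221]), 'hi': array([539.3703703 , -19.98261077]), 'z': np.float64(16.56922106680105)}
[ 1.08229762e+00  9.17771439e-02  1.23177072e+00 -4.47687144e-06
  1.81976951e+00 -5.66832833e-02] 0.1
```

```bash
cat >> h.py <<'E'
def to(x,y,z,ang=None):
    "row entries for world target; ang = wanted angle of tool y in deg"
    s=r.sense(); M=R.from_rotvec(s['tool_rot']).as_matrix(); d=M.T@(np.array([x,y,z])-s['eef_pos'])
    a=np.degrees(np.arctan2(M[1,1],M[0,1])); tw=0 if ang is None else -(ang-a)/8
    print((d/50).round(3),'twist',round(tw,3),'tilt',M[:,2].round(4),'pos',np.round(s['eef_pos'],1),'ang',a.round(2),'q6',s['q'][5].round(2),'t',s['t'])
E
python3 -c "
from h import *
to(519,-21,150,92.3)"
```

```text
[-9.604 -8.03   1.618] twist -3.38 tilt [-8.0e-04 -1.5e-03 -1.0e+00] pos [251.  544.7 230.3] ang 65.26 q6 -0.06 t 0.1
```

drive_tool(
  deltas=[60,-9.6,-8.03,1.6,-3.38,60,-9.6,-8.03,1.6,-3.38,60,-9.6,-8.03,1.6,-3.38,60,-9.6,-8.03,1.6,-3.38,60,-9.6,-8.03,1.6,-3.38,60,-9.6,-8.03,1.6,-3.38,60,-9.6,-8.03,1.6,-3.38,60,-9.6,-8.03,1.6,-3.38,60,-9.6,-8.03,1.6,-3.38,60,-9.6,-8.03,1.6,-3.38,60,-9.6,-8.03,1.6,-3.38,60,-9.6,-8.03,1.6,-3.38],
)

```text
t: 1.3
eef_pos: [504.3, 9.1, 155.2]
tool_rot: [0.063, -3.141, -0.0]
wrist_force: [0.3, 1.1, 0.7]
gripper_width: 60.1
grasp_force: 0.0
```

```bash
python3 -c "
from h import *
to(519,-21,150,92.3);print(r.sense()['dq'].round(2) if hasattr(r.sense()['dq'],'round') else r.sense()['dq'])"
```

```text
[-0.27  -0.614  0.105] twist -0.001 tilt [-1.e-04  2.e-04 -1.e+00] pos [504.3   9.1 155.2] ang 92.29 q6 -1.66 t 1.3
[-0.9   0.52 -0.34  0.01 -0.18 -0.9 ]
```

drive_tool(
  deltas=[60,0,0,0,0,60,0,0,0,0,60,0,0,0,0,60,0,0,0,0],
)

```text
t: 1.7
eef_pos: [503.8, 12.5, 156.1]
tool_rot: [-0.066, 3.14, 0.0]
wrist_force: [-0.3, -0.4, -1.0]
gripper_width: 60.0
grasp_force: 0.0
```

```bash
python3 -c "
from h import *
to(519,-21,5,92.3)"
```

```text
[-0.275 -0.684  3.022] twist 0.015 tilt [ 5.e-04  3.e-04 -1.e+00] pos [503.8  12.5 156.1] ang 92.42 q6 -1.66 t 1.7
```

drive_tool(
  deltas=[50,-0.28,-0.68,0.7,0,50,-0.28,-0.68,1.4,0,50,-0.28,-0.68,2.1,0,50,-0.28,-0.68,2.6,0,50,-0.28,-0.68,3.0,0,50,-0.28,-0.68,3.0,0,50,-0.28,-0.68,3.0,0,5,-0.28,-0.68,3.0,0,5,-0.28,-0.68,3.0,0,5,-0.28,-0.68,3.0,0,5,-0.28,-0.68,3.0,0,5,-0.28,-0.68,3.0,0],
)

```text
t: 2.9
eef_pos: [520.3, -22.3, 7.5]
tool_rot: [-0.063, 3.138, -0.0]
wrist_force: [-1.7, 0.3, 6.7]
gripper_width: 8.4
grasp_force: 58.8
```

drive_tool(
  deltas=[5,0,0,0,0,5,0,0,0,0,5,0,0,0,0,5,0,0,0,0],
)

```text
t: 3.3
eef_pos: [520.3, -22.3, 7.5]
tool_rot: [-0.063, 3.138, -0.0]
wrist_force: [-0.2, 0.2, 5.8]
gripper_width: 8.7
grasp_force: 58.8
```

```bash
python3 -c "
from h import *
to(399,-21,8,92.3)"
```

```text
[ 2.424  0.123 -0.017] twist -0.001 tilt [ 2.7e-03 -1.0e-04 -1.0e+00] pos [520.3 -22.3   7.5] ang 92.29 q6 -1.72 t 3.3
```

drive_tool(
  deltas=[5,0.2,0,-0.06,0,5,0.5,0,-0.06,0,5,0.8,0,-0.06,0,5,1.1,0,-0.06,0,5,1.4,0,-0.06,0,5,1.7,0,-0.06,0,5,2.0,0,-0.06,0,5,2.3,0,-0.06,0,5,2.5,0,-0.06,0,5,2.5,0,-0.06,0,5,2.5,0,0,0,5,2.5,0,0,0],
)

```text
t: 4.5
eef_pos: [394.9, -27.4, 7.4]
tool_rot: [-0.063, 3.141, -0.0]
wrist_force: [-8.9, 0.8, 10.2]
gripper_width: 8.7
grasp_force: 60.0
```

drive_tool(
  deltas=[5,0,0,0,0,5,0,0,0,0,60,0,0,0,0,60,0,0,0,0,60,0,0,0,0,60,0,0,-0.5,0,60,0,0,-1.0,0,60,0,0,-1.5,0,60,0,0,-2,0,60,0,0,-2,0,60,0,0,-2,0],
)

```text
t: 5.6
eef_pos: [394.8, -27.2, 105.9]
tool_rot: [-0.063, 3.14, -0.0]
wrist_force: [-0.9, 0.1, 0.2]
gripper_width: 60.0
grasp_force: 0.0
```

```bash
python3 - <<'E'
from h import *
for n in('top','side'):
    im,d=cam(n); cv2.imwrite('pics/%s1.png'%n,im[...,::-1]);print(n,hook(cloud(n,d),(310,575,-70,20,9,40)))
to(470,-24,5,92.3)
E
```

```text
top {'n': 113, 'yaw': np.float64(2.2337111313842697), 'lo': array([326.28654209, -28.40728831]), 'hi': array([389.87205666, -25.92711135]), 'z': np.float64(17.630445003827163)}
side {'n': 347, 'yaw': np.float64(3.5398079892872705), 'lo': array([328.24048672, -26.87809455]), 'hi': array([525.75608909, -14.65977357]), 'z': np.float64(17.5246810667428)}
[-1.527e+00  1.000e-03  1.985e+00] twist -0.0 tilt [-2.e-03  3.e-04 -1.e+00] pos [393.9 -27.2 104.4] ang 92.3 q6 -1.77 t 5.7
```

View pics/side1.png

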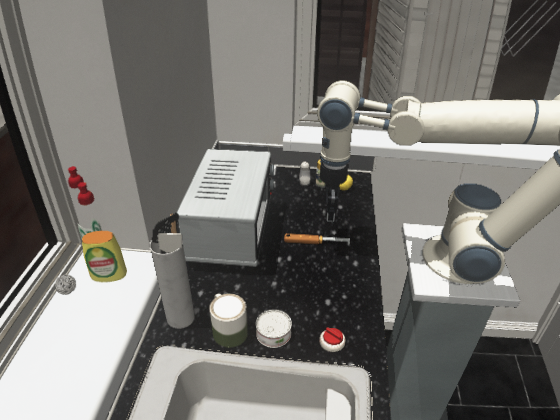

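The side view shows the hook lying clear of the grill, from about (285,239) to (350,240). Next I grip the handle.

drive_tool(
  deltas=[60,-0.4,0,0,0,60,-0.9,0,0,0,60,-1.3,0,0,0,60,-1.48,0,0.5,0,60,-1.48,0,1.0,0,60,-1.48,0,1.5,0,60,-1.48,0,1.8,0,60,-1.48,0,1.98,0,60,-1.48,0,1.98,0,60,-1.48,0,1.98,0,15,-1.48,0,1.98,0,15,-1.48,0,1.98,0],
)

```text
t: 6.9
eef_pos: [469.2, -24.4, 8.0]
tool_rot: [-0.063, 3.139, -0.0]
wrist_force: [0.1, -0.5, 0.3]
gripper_width: 31.9
grasp_force: 0.0
```

drive_tool(
  deltas=[15,0,0,0,0,15,0,0,0,0,15,0,0,0,0,15,0,0,-0.1,0,15,0,0,-0.3,0,15,0.2,0,-0.7,0,15,0.5,0,-1.2,0,15,0.8,0,-1.6,0,15,1.1,0,-2.0,0,15,1.3,0,-2.4,0,15,1.3,0,-2.4,0,15,1.3,0,-2.4,0],
)

```text
t: 8.1
eef_pos: [403.8, -26.9, 126.9]
tool_rot: [-0.063, 3.14, -0.0]
wrist_force: [0.0, -0.1, -1.7]
gripper_width: 24.3
grasp_force: 61.0
```

drive_tool(
  deltas=[15,0,0,0,0.6,15,0,0,0,1.6,15,0,0,0,2.6,15,0,0,0,3.6,15,0,0,0,4.6,15,0,0,0,5.6,15,0,0,0,6.6,15,0,0,0,7.6,15,0,0,0,8.6,15,0,0,0,9.6,15,0,0,0,10.6,15,0,0,0,11.3],
)

```text
t: 9.3
eef_pos: [403.1, -26.7, 124.7]
tool_rot: [-2.188, -2.25, 0.003]
wrist_force: [0.6, 0.5, -0.4]
gripper_width: 24.2
grasp_force: 61.0
```

drive_tool(
  deltas=[15,0,0,0,1,15,0,0,0,2,15,0,0,0,3,15,0,0,0,4,15,0,0,0,5,15,0,0,0,6,15,0,0,0,7,15,0,0,0,8,15,0,0,0,9,15,0,0,0,10,15,0,0,0,11,15,0,0,0,11.3],
)

```text
t: 10.5
eef_pos: [403.1, -26.7, 124.7]
tool_rot: [-3.141, -0.034, 0.005]
wrist_force: [0.7, 1.4, -0.6]
gripper_width: 24.5
grasp_force: 61.0
```

drive_tool(
  deltas=[15,0,0,0,0,15,0,0,0,0,15,0,0,0,0],
)

```text
t: 10.8
eef_pos: [403.3, -26.8, 126.0]
tool_rot: [-3.141, -0.043, 0.002]
wrist_force: [-0.0, 0.2, -0.3]
gripper_width: 24.0
grasp_force: 61.0
```

```bash
python3 - <<'E'
from h import *
for n in('top','side'):
    im,d=cam(n); cv2.imwrite('pics/%s2.png'%n,im[...,::-1]);A=cloud(n,d)
    for b in((330,570,-80,30,110,165),(450,570,-80,30,110,165)):
        try: print(n,hook(A,b))
        except Exception as e: print(n,e)
to(495,-10,126,-88.8)
E
python3 - <<'E'
import cv2,numpy as np
a=cv2.imread('pics/side2.png')[130:280,170:370];b=cv2.imread('pics/top2.png')[150:300,200:400]
cv2.imwrite('pics/c2.png',np.vstack([cv2.resize(x,(400,300),interpolation=2) for x in(a,b)]))
E
```

```text
top {'n': 196, 'yaw': np.float64(6.497270193939657), 'lo': array([344.4792844 , -27.68977082]), 'hi': array([384.47696184, -23.1345415 ]), 'z': np.float64(136.78451084431913)}
top {'n': 6, 'yaw': np.float64(-89.04974895553174), 'lo': array([541.24678954, -16.89654112]), 'hi': array([541.4077587 , -26.60135312]), 'z': np.float64(134.19651649848083)}
side {'n': 468, 'yaw': np.float64(-1.392429995804089), 'lo': array([345.94515554, -14.55316497]), 'hi': array([544.92916463, -19.38992372]), 'z': np.float64(135.03334271851116)}
side {'n': 136, 'yaw': np.float64(-0.30996226778947333), 'lo': array([450.27182465, -19.5624907 ]), 'hi': array([545.29727059, -20.07657028]), 'z': np.float64(134.32075245108905)}
[ 1.84  -0.287  0.009] twist 0.042 tilt [-5.e-04  1.e-04 -1.e+00] pos [403.4 -26.8 126.5] ang -88.46 q6 1.39 t 10.9
```

View pics/c2.png

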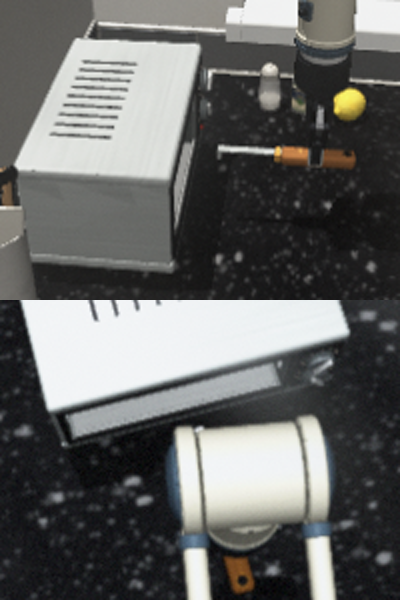

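The crops show the hook held level by its handle, with its tip pointing at the mouth and short of the front face. The tip end is at about x=543, z0≈117. I advance above the loop bar.

drive_tool(
  deltas=[15,0,-0.1,-0.08,0,15,0.1,-0.27,-0.08,0,15,0.3,-0.27,-0.08,0,15,0.5,-0.27,-0.08,0,15,0.7,-0.27,-0.08,0,15,0.9,-0.27,-0.08,0,15,1.1,-0.27,-0.08,0,15,1.3,-0.27,-0.08,0,15,1.5,-0.27,-0.08,0,15,1.7,-0.27,-0.08,0,15,1.84,-0.27,-0.08,0,15,1.84,-0.27,-0.08,0],
)

```text
t: 12.1
eef_pos: [495.7, -11.0, 130.6]
tool_rot: [-3.141, -0.041, 0.001]
wrist_force: [-0.1, 0.0, -1.9]
gripper_width: 24.3
grasp_force: 61.0
```

drive_tool(
  deltas=[15,0,0,0,0,15,0,0,0,0,15,0,0,0,0],
)

```text
t: 12.4
eef_pos: [494.8, -11.0, 130.9]
tool_rot: [3.141, 0.041, 0.0]
wrist_force: [-0.0, -0.6, -1.6]
gripper_width: 24.3
grasp_force: 61.0
```

```bash
python3 - <<'E'
from h import *
to(495,-14,107,-88.8)
im,d=cam('side');print(hook(cloud('side',d),(430,582,-80,30,100,165)))
E
```

```text
[0.002 0.06  0.478] twist 0.037 tilt [ 2.e-04 -0.e+00 -1.e+00] pos [494.8 -11.  130.9] ang -88.5 q6 1.45 t 12.4
{'n': 394, 'yaw': np.float64(-0.6746528017497491), 'lo': array([437.24744935,   0.82182823]), 'hi': array([579.45313081,  -0.85270865]), 'z': np.float64(139.59408434758865)}
```

drive_tool(
  deltas=[15,0,0,0.06,0,15,0,0,0.12,0,15,0,0,0.18,0,15,0,0,0.24,0,15,0,0,0.3,0,15,0,0,0.3,0],
)

```text
t: 13.05
eef_pos: [494.7, -11.0, 115.0]
tool_rot: [-3.141, -0.041, 0.002]
wrist_force: [0.3, -0.7, -2.2]
gripper_width: 24.3
grasp_force: 61.0
```

drive_tool(
  deltas=[15,0,0,0.06,0,15,0,0,0.12,0,15,0,0,0.18,0,15,0,0,0.18,0,15,0,0,0.18,0],
)

```text
t: 13.55
eef_pos: [495.0, -11.0, 106.6]
tool_rot: [-3.141, -0.041, 0.0]
wrist_force: [-0.4, -0.0, -2.6]
gripper_width: 24.6
grasp_force: 61.0
```

No contact on lowering, so the tip is in the window. I pull gently.

drive_tool(
  deltas=[15,-0.05,0,0,0,15,-0.1,0,0,0,15,-0.15,0,0,0,15,-0.2,0,0,0,15,-0.25,0,0,0,15,-0.3,0,0,0,15,-0.35,0,0,0,15,-0.4,0,0,0,15,-0.45,0,0,0,15,-0.5,0,0,0],
)

```text
t: 14.55
eef_pos: [470.0, -11.6, 106.9]
tool_rot: [-3.141, -0.041, -0.001]
wrist_force: [2.6, 0.9, -1.6]
gripper_width: 24.3
grasp_force: 61.0
```

drive_tool(
  deltas=[15,-0.06,0,0,0,15,-0.12,0,0,0,15,-0.18,0,0,0,15,-0.24,0,0,0,15,-0.3,0,0,0,15,-0.36,0,0,0,15,-0.42,0,0,0,15,-0.48,0,0,0,15,-0.54,0,0,0,15,-0.6,0,0,0,15,-0.66,0,0,0,15,-0.72,0,0,0],
)

```text
t: 15.75
eef_pos: [433.8, -12.5, 106.8]
tool_rot: [-3.141, -0.041, -0.0]
wrist_force: [2.8, 1.5, -1.8]
gripper_width: 24.4
grasp_force: 61.0
```

drive_tool(
  deltas=[15,-0.06,0,0,0,15,-0.12,0,0,0,15,-0.18,0,0,0,15,-0.24,0,0,0,15,-0.3,0,0,0,15,-0.36,0,0,0,15,-0.42,0,0,0,15,-0.48,0,0,0,15,-0.54,0,0,0,15,-0.6,0,0,0,15,-0.66,0,0,0,15,-0.72,0,0,0],
)

```text
t: 16.95
eef_pos: [397.8, -13.5, 106.8]
tool_rot: [-3.141, -0.041, -0.0]
wrist_force: [3.8, 1.0, -0.6]
gripper_width: 24.7
grasp_force: 61.0
```

```bash
python3 - <<'E'
from h import *
to(375,-14,107,-88.8)
o=[]
for n in('top','side'):
    im,d=cam(n); o.append(im)
a=o[1][130:280,170:370];b=o[0][130:280,200:400]
cv2.imwrite('pics/c3.png',np.vstack([cv2.resize(x,(400,300),interpolation=2) for x in(a,b)])[...,::-1])
E
```

```text
[-0.457 -0.001 -0.004] twist 0.038 tilt [ 0.e+00  1.e-04 -1.e+00] pos [397.8 -13.5 106.8] ang -88.5 q6 1.43 t 16.95
```

View pics/c3.png

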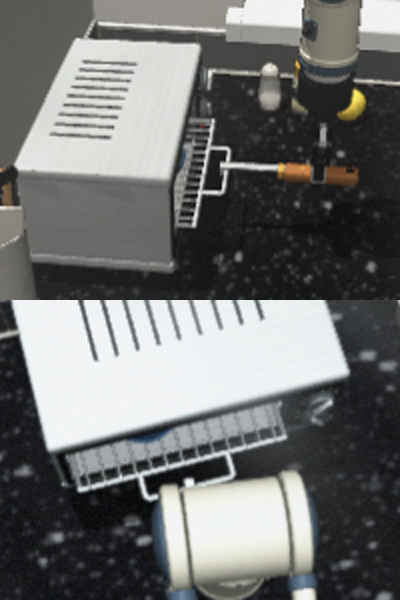

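The crops show the rack following, with the hook in the loop and the blue dish still on the deck. I continue slowly to the stop.

drive_tool(
  deltas=[15,-0.04,0,0,0,15,-0.08,0,0,0,15,-0.12,0,0,0,15,-0.16,0,0,0,15,-0.2,0,0,0,15,-0.24,0,0,0,15,-0.28,0,0,0,15,-0.32,0,0,0,15,-0.34,0,0,0,15,-0.36,0,0,0],
)

```text
t: 18.05
eef_pos: [380.0, -14.0, 106.8]
tool_rot: [3.141, 0.041, 0.0]
wrist_force: [2.0, -0.8, -1.4]
gripper_width: 24.3
grasp_force: 61.0
```

drive_tool(
  deltas=[15,-0.02,0,0,0,15,-0.04,0,0,0,15,-0.06,0,0,0,15,-0.08,0,0,0],
)

```text
t: 18.45
eef_pos: [376.0, -14.1, 106.8]
tool_rot: [-3.141, -0.041, 0.0]
wrist_force: [3.2, -0.5, -1.2]
gripper_width: 24.3
grasp_force: 61.0
```

drive_tool(
  deltas=[15,-0.02,0,0,0,15,-0.04,0,0,0,15,-0.06,0,0,0,15,-0.08,0,0,0],
)

```text
t: 18.85
eef_pos: [375.1, -14.2, 107.7]
tool_rot: [3.141, 0.042, 0.014]
wrist_force: [18.6, 0.1, -4.7]
gripper_width: 24.1
grasp_force: 60.6
```

drive_tool(
  deltas=[15,-0.02,0,0,0,15,-0.04,0,0,0,15,-0.06,0,0,0],
)

```text
t: 19.15
eef_pos: [374.9, -14.2, 108.6]
tool_rot: [3.141, 0.042, 0.026]
wrist_force: [31.2, 0.3, -7.6]
gripper_width: 24.3
grasp_force: 60.2
```

The force rise shows the stop is reached. I ease forward off the bar, lift out and back away.

drive_tool(
  deltas=[15,0.06,0,0,0,15,0.12,0,0,0,15,0.18,0,0,0,15,0.24,0,0,0,15,0.3,0,0,0,15,0.33,0,0,0,15,0.33,0,0,0,15,0.33,0,0,0],
)

```text
t: 19.95
eef_pos: [385.5, -13.8, 106.7]
tool_rot: [-3.141, -0.041, 0.0]
wrist_force: [0.6, 0.8, -1.4]
gripper_width: 23.9
grasp_force: 61.0
```

```bash
python3 - <<'E'
from h import *
s=r.sense();print(s['wrist_force']);to(384,-14,135,-88.8)
n='side'
for n in ('side','top'):
    im,d=cam(n);A=cloud(n,d);m=(A[...,2]>95)&(A[...,2]<118)&(A[...,0]<570)&(A[...,0]>480)&(abs(A[...,1])<75)
    p=A[m];print(n,len(p),np.percentile(p[:,0],[1,5,10,20,30,50]).round(0), np.percentile(p[:,1],[2,98]))
    if n=='side': print(hook(A,(330,560,-40,20,112,135)))
E
```

```text
[ 0.56644909  0.81755346 -1.37583041]
[-0.03   0.003 -0.565] twist 0.038 tilt [-3.e-04  0.e+00 -1.e+00] pos [385.5 -13.8 106.7] ang -88.5 q6 1.42 t 19.95
side 294 [485. 494. 505. 509. 517. 538.] [-66.9708185   72.13859247]
{'n': 326, 'yaw': np.float64(-1.163283870020019), 'lo': array([332.91881601,  -3.50743325]), 'hi': array([525.84540191,  -7.42498582]), 'z': np.float64(116.28502885700016)}
top 393 [504. 508. 513. 523. 535. 538.] [-68.35600612  70.95026144]
```

drive_tool(
  deltas=[15,0,0,-0.1,0,15,0,0,-0.25,0,15,0,0,-0.45,0,15,0,0,-0.7,0,15,0,0,-0.95,0,15,0,0,-1.1,0,15,-0.1,0,-1.1,0,15,-0.3,0,-1.1,0,15,-0.5,0,-1.1,0,15,-0.5,0,-1.1,0,15,-0.5,0,-1.1,0],
)

```text
t: 21.15
eef_pos: [360.5, -14.5, 161.5]
tool_rot: [3.141, 0.041, 0.0]
wrist_force: [-0.2, 0.3, -0.6]
gripper_width: 24.4
grasp_force: 61.0
```

drive_tool(
  deltas=[15,0,0,0,-0.6,15,0,0,0,-1.6,15,0,-0.2,0,-2.6,15,0,-0.4,0,-3.6,15,0,-0.6,0,-4.6,15,0.1,-0.8,0,-5.6,15,0.2,-1,0,-6.6,15,0.3,-1.2,0,-7.6,15,0.4,-1.4,0,-8.6,15,0.4,-1.5,0,-9.6,15,0.4,-1.5,0,-10.6,15,0.4,-1.5,0,-11.2],
)

```text
t: 22.35
eef_pos: [378.9, 61.3, 161.4]
tool_rot: [-2.193, -2.249, 0.001]
wrist_force: [-0.1, -0.8, -2.7]
gripper_width: 24.4
grasp_force: 61.0
```

drive_tool(
  deltas=[15,0,0,0.2,0,15,0,0,0.5,0,15,0,0,0.9,0,15,0,0,1.3,0,15,0,0,1.7,0,15,0,0,2.1,0,15,0,0,2.4,0,15,0,0,2.6,0,15,0,0,2.6,0,15,0,0,2.6,0],
)

```text
t: 23.35
eef_pos: [378.8, 61.0, 32.1]
tool_rot: [2.2, 2.242, 0.0]
wrist_force: [-0.1, -0.4, -0.6]
gripper_width: 24.1
grasp_force: 61.0
```

```bash
python3 - <<'E'
from h import *
print(r.sense()['wrist_force']);to(380,61,9)
A=cloud('side',cam('side')[1]);m=(A[...,2]>15)&(A[...,2]<70)&(A[...,0]>340)&(A[...,0]<420)&(A[...,1]>130)&(A[...,1]<230)
print(m.sum(),np.percentile(A[m],[3,50,97],axis=0).round(1))
E
```

```text
[-0.08810227 -0.41172916 -0.62668434]
[-0.001  0.023  0.463] twist 0 tilt [ 4.e-04  0.e+00 -1.e+00] pos [378.8  61.   32.1] ang 1.08 q6 0.05 t 23.35
98 [[371.5 133.1  27.5]
 [376.1 177.5  42.1]
 [381.1 205.1  45.2]]
```

drive_tool(
  deltas=[15,0,0,0.12,0,15,0,0,0.24,0,15,0,0,0.34,0,15,0,0,0.42,0,15,0,0,0.45,0,15,0,0,0.45,0,15,0,0,0.45,0,30,0,0,0.45,0,45,0,0,0.45,0,60,0,0,0.45,0,60,0,0,0.45,0,60,0,0,0.45,0],
)

```text
t: 24.6
eef_pos: [378.7, 61.0, 9.4]
tool_rot: [2.2, 2.242, 0.0]
wrist_force: [-0.5, -1.1, 0.7]
gripper_width: 60.0
grasp_force: 0.0
```

drive_tool(
  deltas=[60,0,0,-0.1,0,60,0,0,-0.4,0,60,0,0,-0.9,0,60,0,0,-1.6,0,60,0,0,-2.3,0,60,0,0,-3,0,60,0,0,-3.4,0,60,0,0,-3.4,0,60,0,0,-3.4,0,60,0,0,-3.4,0],
)

```text
t: 25.6
eef_pos: [378.1, 61.0, 177.7]
tool_rot: [-2.199, -2.242, 0.003]
wrist_force: [-0.2, -0.2, -0.7]
gripper_width: 59.9
grasp_force: 0.0
```

```bash
python3 - <<'E'
from h import *
o={}
for n in('top','side'):
    im,d=cam(n);o[n]=im;A=cloud(n,d)
    m=(A[...,2]>8)&(A[...,2]<40)&(A[...,0]>340)&(A[...,0]<420)&(A[...,1]>-30)&(A[...,1]<230)
    print(n,m.sum(),np.percentile(A[m],[1,50,99],axis=0).round(1).tolist())
    m=(abs(A[...,1])<70)&(A[...,2]>95)&(A[...,2]<118)&(A[...,0]<570)&(A[...,0]>480);print(np.percentile(A[m][:,0],[1,5,10,30]).round())
    m=(im[...,2]>im[...,0]*1.5+20)&(A[...,2]>90)&(A[...,0]>500);
    if m.sum():print('dish',m.sum(),np.percentile(A[m],[2,50,98],axis=0).round(0).tolist())
a=o['side'][130:280,170:370];b=o['top'][150:300,180:380]
cv2.imwrite('pics/c4.png',np.vstack([cv2.resize(x,(400,300),interpolation=2) for x in(a,b)])[...,::-1])
E
```

```text
top 346 [[364.9, 5.7, 9.1], [375.4, 95.2, 18.4], [390.0, 202.1, 25.2]]
[504. 508. 520. 536.]
dish 332 [[562.0, -9.0, 111.0], [586.0, 24.0, 126.0], [602.0, 58.0, 178.0]]
side 353 [[366.1, 9.7, 9.5], [377.8, 91.9, 19.5], [391.2, 204.8, 24.6]]
[505. 507. 508. 526.]
dish 18 [[565.0, -2.0, 130.0], [570.0, 19.0, 148.0], [577.0, 48.0, 151.0]]
```

View pics/c4.png

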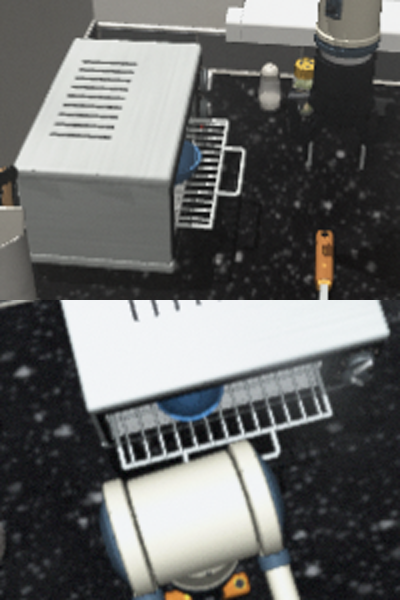

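The crops show the rack fully out with its bar at x≈506, the dish upright on it, and the hook flat on the worktop with the gripper clear.

```bash
python3 -c "
from station import r
print(r.close_job())"
```

```text
the job is handed in; nothing more can be done
None
```

The job is handed in: the rack is out to its stop with the dish upright on it, and the hook lies flat on the worktop. This is from my own measurements, as the hand-in returned no verdict.

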